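# Hold the index pin of a lab mixer's rotor dial clear

### The job

Free the rotor dial of the small lab mixer: raise the clear guard lid to about 80 degrees, a little short of upright, and leave it standing there by itself on its stiff hinge; then grip the black knob of the sprung index pin inside and pull it fully up, out of its hole in the dial. Finish while still holding the pin fully up, with the lid untouched, and leave the other things on the bench where they are.

Things in the scene. Friction and masses are not known exactly. Their poses are not given: they have to be found in the camera images.
- mixer: Fixed lab mixer. Origin: on the table under its housing; x from its front (handle side) to its hinge side, y left, z up. Plinth 20 mm high, x -125 to 125 mm, y -255 to 130 mm. Open-topped steel housing, outer faces x -98 and 100, y -125 and 125 mm, walls 8 mm, rim 105 mm above the table. Dial inside, 112 mm wide, top at 38 mm, hub to 55 mm. A shaft stub sticks 62 mm out of the left wall.
- lid (a joint): Angle (rad) of the clear, aluminium-framed guard lid, 250 mm wide, 0.3 kg: 0 = closed and level, grows as it is raised, stop at 2.0; 80 degrees = 1.396. Starts shut or slightly ajar (0 to 0.2). Stiff hinge: it stays wherever it is left; about 3 to 6 N at the handle raises it.
- lid_handle (a point): Centre of the lid's handle: a round black bar 12 mm thick, 134 mm long, parallel to the hinge (the mixer's y), carried in front of the lid's front edge (34 mm gap) by two lugs 62 mm either side of the centre. It is 244 mm from the hinge axis, free from above, below and in front, and can turn between the fingers as the lid rises.
- lid_hinge (a point): Middle of the lid's hinge axis, 108 mm above the table at the mixer's far side; the axis runs along the mixer's y.
- pin (a joint): Lift of the sprung index pin: 0 = seated in its hole, 0.018 m = fully back against its stop, straight up. It springs back when let go. Spring force 4.5 N at the seat to 10 N fully back.
- pin_knob (a point): Centre of the index pin's black round knob (27 mm diameter, 30 mm high, upright; moves with the pin), under the lid near the housing's front; seated, it is 79 mm above the table and the pin's tip is 10 mm deep in the dial. Its place along the front differs from start to start. Under it a bracket up to 56 mm and a 20 mm wide boss up to 62 mm; 28 mm or more is free around the knob.
- die_ring: Bystander: loose steel ring, 52 mm outside, 22 mm high, on the mixer's right ledge; origin at the centre of its underside (tools: middle of the length). Leave it where it is.
- wrench: Bystander: loose spanner, 130 mm long, lying on the mixer's right ledge; origin at the centre of its underside (tools: middle of the length). Leave it where it is.
- cup: Bystander: loose dark steel cup, 70 mm wide, 85 mm high; origin at the centre of its underside (tools: middle of the length). Leave it where it is.
- brush: Bystander: loose brush, 170 mm long, lying on the table; origin at the centre of its underside (tools: middle of the length). Leave it where it is.
- bottle: Bystander: loose white plastic bottle, 60 mm wide, 130 mm high; origin at the centre of its underside (tools: middle of the length). Leave it where it is.
- tray: Bystander: loose shallow steel tray, 120 x 160 x 25 mm; origin at the centre of its underside (tools: middle of the length). Leave it where it is.
- jar: Bystander: loose amber jar, 64 mm wide, 70 mm high; origin at the centre of its underside (tools: middle of the length). Leave it where it is.

How it is judged:
By the outcome, as a careful person would: the job done as asked, in the order asked, and still so for the second after the job is handed in, while the arm keeps its last pose, push and grip.
It also fails if it takes over 51 s, if anything falls off the work surface, if the arm or the gripper's body presses on something with over 40 N, if the wrist force passes 120 N, or if a joint passes its speed limit or range.

### The arm

A 6-joint arm with a two-finger parallel gripper is mounted at the origin on the work surface. World frame = base frame: x ahead of the robot, y to its left, z up, the work surface at z = 0. Lengths are in m, angles in rad, forces in N, time in s.
With the tool pointing down it reaches from about 0.275 to 0.875 m from the base axis. Payload 12.5 kg.
Tool frame: the origin (TCP) lies where the fingers leave the gripper's body, on its centre line; the fingertips stand 73 mm ahead of it and the grasp point (between the pads) lies 54 mm ahead of it (grip_depth is the z of the grasp point in the tool frame, in m); z points along the fingers, x is the direction in which the jaws open and shut, and the axes are right-handed (so a half turn about z gives the same grasp; the last joint's range is limited). The gripper opens to 85 mm and grips with 20 to 120 N. Pads are 22 mm wide; open, the fingers measure 114 mm over their backs; the gripper's body (76 mm by 85 mm) begins 54 mm behind the grasp point. The pads swing forward as they close: fully open they stand 13 mm farther back than shut.
Start: joints at [-1.192, 0.351, 1.652, -0, 1.139, -0.085], TCP at [0.246, -0.492, 0.304] pointing down, gripper open.
Joint ranges: [-2.75, 2.75], [-0.79, 2.1], [0.01, 2.65], [-1.57, 4.71], [0.07, 3.14], [-2.87, 2.87]. Speed limits (rad/s): [2.22, 2.22, 2.79, 3.14, 3.14, 3.14].

### API

Orientations are given as a rotation vector (axis times angle).
In Python, from plant import read_state, camera, job_done, grip_depth gives the robot as it stands.
- The arm moves only by the shell command python3 -m handwheel 'ROWS' [FORCE]. ROWS is text: rows parted by semicolons, each of 7 numbers parted by spaces: the shift along the tool's x, y, z in cm, then the turn, a rotation vector about the tool's x, y, z in units of 6 degrees (1.0 is 6 degrees), then the closure, from -1 (fully open) to 1 (shut). A call has 1 to 5 rows; each row shifts and turns the commanded pose from where the row before left it, along the tool's axes as they then stand; what a row does not reach is not made up. A row lasts 1/10 s, in which the tool goes at most 50 mm and 8.59 degrees, less where a joint would pass 70% of its speed; a pose out of reach is approached as far as the arm can. A call is refused whole if a number of a shift passes 5 or a number of a turn 1, either way. A call with a gripper value outside its range is refused whole. The fingers move at their own pace and stop on an object; FORCE is the grip in N (left out, the last holds). Time passes only in rows, so rows that do not move let the fingers close. It gives the time, the measured TCP pose, the force and the opening at its end, in the units of the state.
- read_state(): the state, without advancing time (a new reading comes with each control period).
- camera(name): name is "scene" or "top" or "wrist"; returns a dict with "color" (480x640x3 uint8, red, green, blue), "intrinsics" (3x3 intrinsics, pixels), "R" (3x3) and "t" (3): a world point X has camera coordinates R X + t; the wrist camera has in their place "hand_eye" (4x4, takes a point from camera to tool coordinates, whose origin is the TCP and whose axes are the tool frame's). Camera axes: x right, y down, z forward; pixel columns grow to the right and rows downward; lengths in m; the calibration is good to about 2 mm. A picture is of the moment at which its call begins: read the wrist's pose just before it. There is no depth.
- job_done(): hands the job in, once; it reports no verdict.
The state is a dict: "time_s": time; "q": joint angles; "joint_vel": joint speeds; "joint_torque": joint torques, N m; "ee_pos": TCP position; "orientation": TCP orientation; "ft_force": force on the tool from outside, world axes, zero at the start; "torque": the same for the moment, N m; "grip_width": finger opening in m.
Only numpy, scipy, OpenCV 4.12 (cv2) and the standard library are available. Lean on these libraries where they do the work, as an engineer would, in place of code of your own. Each camera call takes 0.05 s, during which the arm holds its last target.

## Working session

There is one attempt and no reset: what is moved stays moved. The work goes in short steps, Python scripts to look and compute and a shell command to move; the robot and the scene stay as the last step left them, time stands still between calls to the robot, and variables do not carry over. Pictures are saved under pics/ and viewed, and the job is handed in when it is done.

```bash
ls; mkdir -p pics; python3 - <<'E'
from plant import read_state, camera, grip_depth
import cv2
print(read_state(), grip_depth)
for n in ("scene","top","wrist"):
    c=camera(n); cv2.imwrite(f"pics/{n}0.png",c["color"][:,:,::-1])
    print(n,{k:v for k,v in c.items() if k!="color"})
E
```

```text
pics
{'time_s': 0.0, 'q': array([-1.19161465e+00,  3.51211433e-01,  1.65240536e+00,  1.21009573e-06,
        1.13909693e+00, -8.46024770e-02]), 'joint_vel': array([ 0.0002071 , -0.00098386, -0.0015311 , -0.000594  ,  0.00016654,
        0.00122791]), 'joint_torque': array([-5.37058768e-04, -5.06104052e+01, -2.91408670e+01, -1.21145554e-04,
        4.51909131e-03, -2.42857851e-06]), 'ee_pos': array([ 0.24596769, -0.4916676 ,  0.30337908]), 'orientation': array([-2.67194156e+00,  1.65109955e+00,  1.41312539e-03]), 'ft_force': array([-0.27886862,  0.31901699, -0.5436729 ]), 'torque': array([-0.0363145 , -0.02857431,  0.01778231]), 'grip_width': 0.08535320741301955} 0.0539
scene {'intrinsics': array([[558.48481695,   0.        , 321.23597246],
       [  0.        , 558.48481695, 243.33009013],
       [  0.        ,   0.        ,   1.        ]]), 'R': array([[ 0.640253  ,  0.76816319,  0.00118709],
       [ 0.5917473 , -0.49222634, -0.63839514],
       [-0.48980733,  0.40943686, -0.76970789]]), 't': array([-0.3891004 , -0.22493617,  1.63724154])}
top {'intrinsics': array([[502.72988685,  
[... 198 characters left out ...]
      [-9.83782335e-01,  1.38086631e-02, -1.78834107e-01],
       [ 1.78805118e-01, -3.31617411e-03, -9.83878922e-01]]), 't': array([0.05261246, 0.54300622, 1.06192211])}
wrist {'intrinsics': array([[392.32881907,   0.        , 322.13325685],
       [  0.        , 392.32881907, 238.42387189],
       [  0.        ,   0.        ,   1.        ]]), 'hand_eye': array([[ 9.99997846e-01,  6.74002166e-04,  1.96331381e-03,
         2.70912979e-04],
       [-1.21430481e-03,  9.57042467e-01,  2.89945240e-01,
        -7.41008928e-02],
       [-1.68355097e-03, -2.89947000e-01,  9.57041223e-01,
        -7.09445413e-02],
       [ 0.00000000e+00,  0.00000000e+00,  0.00000000e+00,
         1.00000000e+00]])}
```

View pics/scene0.png

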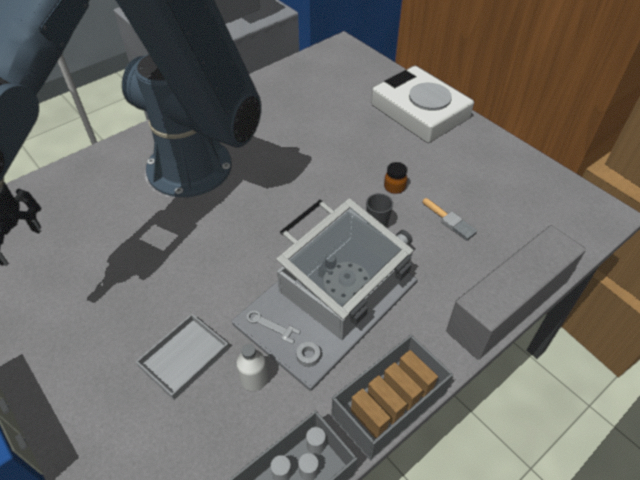

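View pics/top0.png

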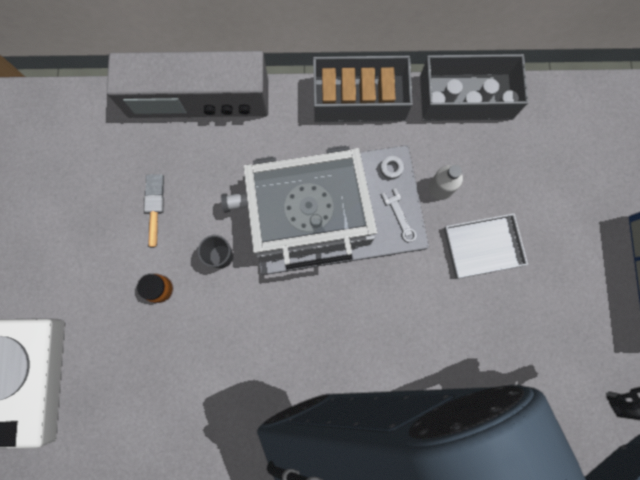

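View pics/wrist0.png

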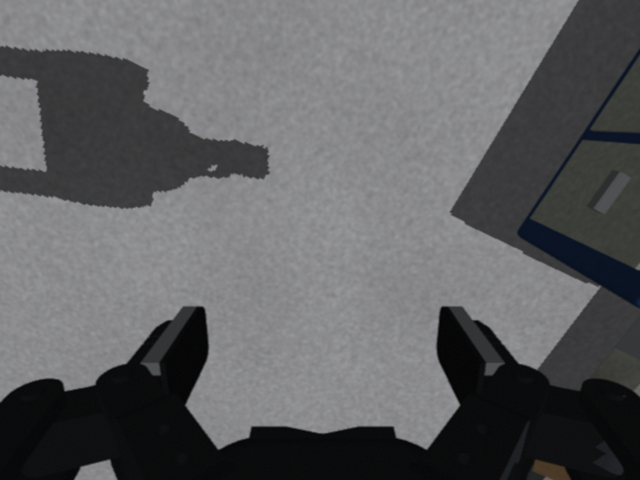

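The scene view shows the lid slightly ajar, with the handle at about (303,217) and the knob at about (331,261). The top view shows the handle at about (319,261) and the knob at about (315,220). I'll zoom in on both.

```bash
python3 - <<'E'
import cv2
a=cv2.imread("pics/top0.png")[130:290,220:440]; cv2.imwrite("pics/topz.png",cv2.resize(a,None,fx=3.6,fy=3.6,interpolation=cv2.INTER_CUBIC))
a=cv2.imread("pics/scene0.png")[180:390,225:425]; cv2.imwrite("pics/scz.png",cv2.resize(a,None,fx=2.8,fy=2.8,interpolation=cv2.INTER_CUBIC))
E
```

```text
(no output)
```

View pics/topz.png

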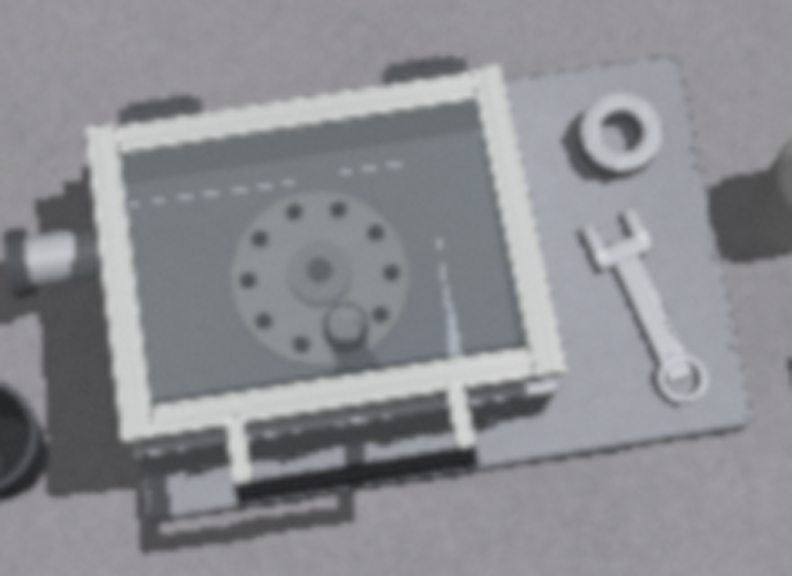

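View pics/scz.png

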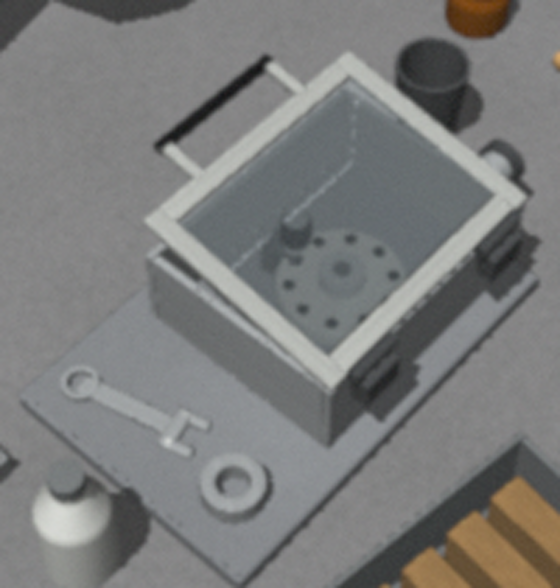

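```bash
cat > h.py <<'E'
import numpy as np
K={'scene':(558.48481695,321.23597246,243.33009013),'top':(502.72988685,318.06915784,239.78008719)}
R={'scene':np.array([[ 0.640253  ,  0.76816319,  0.00118709],[ 0.5917473 , -0.49222634, -0.63839514],[-0.48980733,  0.40943686, -0.76970789]]),
'top':np.array([[-1.41790976e-02, -9.99899157e-01,  7.93333882e-04],[-9.83782335e-01,  1.38086631e-02, -1.78834107e-01],[ 1.78805118e-01, -3.31617411e-03, -9.83878922e-01]])}
t={'scene':np.array([-0.3891004 , -0.22493617,  1.63724154]),'top':np.array([0.05261246, 0.54300622, 1.06192211])}
def ray(n,p):
    f,cx,cy=K[n]; d=R[n].T@np.array([(p[0]-cx)/f,(p[1]-cy)/f,1]); return -R[n].T@t[n], d/np.linalg.norm(d)
def plane(n,p,z):
    o,d=ray(n,p); return o+d*(z-o[2])/d[2]
def tri(ps,pt):
    o1,d1=ray('scene',ps);o2,d2=ray('top',pt)
    s=np.linalg.lstsq(np.c_[d1,-d2],o2-o1,rcond=None)[0]
    a=o1+s[0]*d1;b=o2+s[1]*d2
    return (a+b)/2,np.linalg.norm(a-b)
def proj(n,X):
    f,cx,cy=K[n];c=R[n]@X+t[n];return c[:2]/c[2]*f+[cx,cy]
E
python3 - <<'E'
from h import *
T=lambda x,y:(220+x/3.6,130+y/3.6)
S=lambda x,y:(225+x/2.8,180+y/2.8)
np.set_printoptions(precision=4,suppress=True)
print("handle +y",tri(S(268,62),T(238,492)));print("handle -y",tri(S(160,148),T(475,457)))
print("hub",plane('top',T(319,268),.055),plane('scene',S(343,268),.055))
print("knobtop",plane('top',T(347,320),.094),plane('scene',S(297,221),.094),tri(S(297,221),T(347,320)))
print("plinth",plane('top',T(747,427),.02),plane('top',T(675,57),.02),plane('scene',S(22,400),.02),plane('scene',S(242,586),.02))
print("lid hinge corners",plane('top',T(92,130),.118),plane('top',T(497,68),.118))
print("bottle/wrench ring")
E
```

```text
handle +y (array([0.472 , 0.1101, 0.154 ]), np.float64(0.0019014891749363065))
handle -y (array([ 0.4899, -0.02  ,  0.1542]), np.float64(0.0033894528956455207))
hub [0.6228 0.0649 0.055 ] [0.6241 0.0669 0.055 ]
knobtop [0.5809 0.048  0.094 ] [0.584  0.0494 0.094 ] (array([0.5821, 0.0492, 0.092 ]), np.float64(0.0028266253174092904))
plinth [ 0.5252 -0.2023  0.02  ] [ 0.7702 -0.1683  0.02  ] [ 0.5382 -0.2046  0.02  ] [ 0.7784 -0.1691  0.02  ]
lid hinge corners [0.6925 0.1971 0.118 ] [ 0.7277 -0.0432  0.118 ]
bottle/wrench ring
```

```bash
cat >> h.py <<'E'
from scipy.spatial.transform import Rotation as Ro
PSI=0.137
def target_R(yaw):  # tool down, tool x at yaw
    x=np.array([np.cos(yaw),np.sin(yaw),0]);z=np.array([0,0,-1.]);return np.c_[x,np.cross(z,x),z]
def delta(p_grasp,yaw,gd=.0539):
    from plant import read_state
    s=read_state();Rc=Ro.from_rotvec(s['orientation']).as_matrix();Rt=target_R(yaw)
    pt=np.array(p_grasp)-Rt[:,2]*gd
    np.set_printoptions(precision=3,suppress=True)
    print('t',round(s['time_s'],2),'shift cm',Rc.T@(pt-s['ee_pos'])*100,'turn',Ro.from_matrix(Rc.T@Rt).as_rotvec()/np.radians(6),'F',s['ft_force'],'w',s['grip_width'],'q',s['q'])
E
python3 -m handwheel '0 0 0 0 0 -1 0.1;0 0 0 0 0 -1 0.1;0 0 0 0 0 -1 0.1;0 0 0 0 0 -1 0.1;0 0 0 0 0 -1 0.1' 30
python3 -m handwheel '0 0 0 0 0 -1 0.1;0 0 0 0 0 -1 0.1;0 0 0 0 0 -1 0.1;0 0 0 0 0 -1 0.1;0 0 0 0 0 -1 0.1'
python3 -m handwheel '0 0 0 0 0 -1 0.1;0 0 0 0 0 -0.9 0.1;0 0 0 0 0 0 0.1'
python3 -c "
from h import *
delta([.481,.045,.24],PSI)"
```

```text
time_s: 0.65
ee_pos: [0.246, -0.4918, 0.3036]
orientation: [-3.01, 0.897, 0.001]
ft_force: [-0.8, 0.1, 0.1]
grip_width: 0.0384
time_s: 1.15
ee_pos: [0.246, -0.4918, 0.3037]
orientation: [-3.14, 0.087, 0.0]
ft_force: [-0.1, 0.1, -0.2]
grip_width: 0.0383
time_s: 1.45
ee_pos: [0.246, -0.4918, 0.3037]
orientation: [-3.133, -0.221, 0.0]
ft_force: [-0.6, -0.2, -0.4]
grip_width: 0.0385
t 1.45 shift cm [ 30.783 -49.857   0.998] turn [-0.004  0.001  0.034] F [-0.649 -0.169 -0.391] w 0.03847257530935113 q [-1.192  0.351  1.652  0.     1.139 -1.332]
```

```bash

python3 -m handwheel '1 -2 0 0 0 0 0.3;2.4 -3.9 0 0 0 0 0.3;2.4 -3.9 0 0 0 0 0.3;2.4 -3.9 0 0 0 0 0.3;2.4 -3.9 0 0 0 0 0.3'
python3 -m handwheel '2.4 -3.9 0 0 0 0 0.3;2.4 -3.9 0 0 0 0 0.3;2.4 -3.9 0 0 0 0 0.3;2.4 -3.9 0 0 0 0 0.3;2.4 -3.9 0 0 0 0 0.3'
python3 -m handwheel '2.4 -3.9 0 0 0 0 0.3;2.4 -3.9 0 0 0 0 0.3;2 -3 0 0 0 0 0.3;0 0 0 0 0 0 0.3'
python3 - <<'E'
from h import *
delta([.481,.045,.24],PSI)
from plant import camera
import cv2
cv2.imwrite("pics/w1.png",camera("wrist")["color"][:,:,::-1])
E
```

```text
time_s: 1.95
ee_pos: [0.3269, -0.3012, 0.3039]
orientation: [3.134, 0.213, 0.0]
ft_force: [1.3, -1.0, -0.2]
grip_width: 0.0298
time_s: 2.45
ee_pos: [0.4188, -0.0913, 0.3041]
orientation: [3.134, 0.213, 0.001]
ft_force: [1.1, -0.4, 0.8]
grip_width: 0.03
time_s: 2.85
ee_pos: [0.4718, 0.0263, 0.3038]
orientation: [-3.133, -0.219, -0.001]
ft_force: [-1.4, -0.6, 0.1]
grip_width: 0.0302
t 2.85 shift cm [ 1.17  -1.72   0.992] turn [-0.005 -0.005  0.027] F [-1.411 -0.605  0.137] w 0.030153016146222424 q [-0.043  0.209  1.844  0.001  1.088 -0.183]
```

View pics/w1.png

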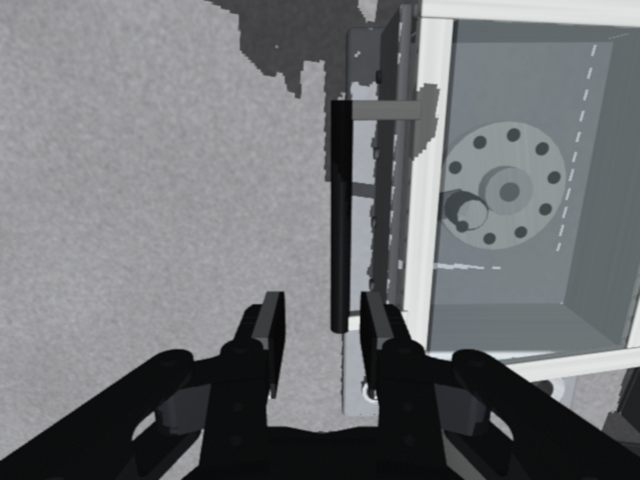

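The wrist view shows the bar from about (342,101) down to (339,331), with the fingers just beyond its near end. I'll refine the handle pose by casting these pixels onto z = 0.154, and the knob top at (472,213) too.

```bash
cat >> h.py <<'E'
HE=np.array([[ 9.99997846e-01,  6.74002166e-04,  1.96331381e-03,2.70912979e-04],[-1.21430481e-03,  9.57042467e-01,  2.89945240e-01,-7.41008928e-02],[-1.68355097e-03, -2.89947000e-01,  9.57041223e-01,-7.09445413e-02],[0,0,0,1]])
def wplane(p,z,pos,rv):
    Rc=Ro.from_rotvec(rv).as_matrix()
    d=Rc@HE[:3,:3]@np.array([(p[0]-322.133)/392.329,(p[1]-238.424)/392.329,1]); o=pos+Rc@HE[:3,3]
    return o+d*(z-o[2])/d[2]
E
python3 - <<'E'
from h import *
from plant import read_state
s=read_state();P,r=s['ee_pos'],s['orientation']
a=wplane((342,101),.154,P,r);b=wplane((339.5,331),.154,P,r)
print(a,b,(a+b)/2,np.linalg.norm(a-b),np.arctan2(-(a-b)[0],(a-b)[1]))
print('knob',wplane((472,213),.094,P,r))
c=(a+b)/2
delta([c[0],c[1],.156],PSI)
E
```

```text
[0.47046667 0.10904762 0.154     ] [ 0.49019549 -0.02700586  0.154     ] [0.48033108 0.04102088 0.154     ] 0.13747645719456286 0.1440040695361827
knob [0.57943066 0.04874308 0.094     ]
t 2.9 shift cm [ 1.146 -1.482  9.374] turn [-0.001  0.004  0.025] F [-0.297 -1.051 -0.21 ] w 0.030128881184568586 q [-0.046  0.208  1.846  0.     1.088 -0.186]
```

```bash

python3 -m handwheel '1.2 -1.6 0 0 0 0 0.35;0 0 3 0 0 0 0.35;0 0 2 0 0 0 0.35;0 0 0 0 0 0 0.35'
python3 - <<'E'
from h import *
delta([.4805,.042,.156],PSI)
from plant import camera
import cv2
cv2.imwrite("pics/w2.png",camera("wrist")["color"][:,:,::-1])
E
```

```text
time_s: 3.3
ee_pos: [0.4791, 0.0399, 0.2518]
orientation: [-3.134, -0.214, 0.007]
ft_force: [-0.8, -0.5, 0.7]
grip_width: 0.0275
t 3.3 shift cm [ 0.183 -0.183  4.192] turn [-0.005  0.044 -0.004] F [-0.784 -0.512  0.683] w 0.02747015154707024 q [-0.014  0.294  1.877 -0.     0.975 -0.15 ]
```

View pics/w2.png

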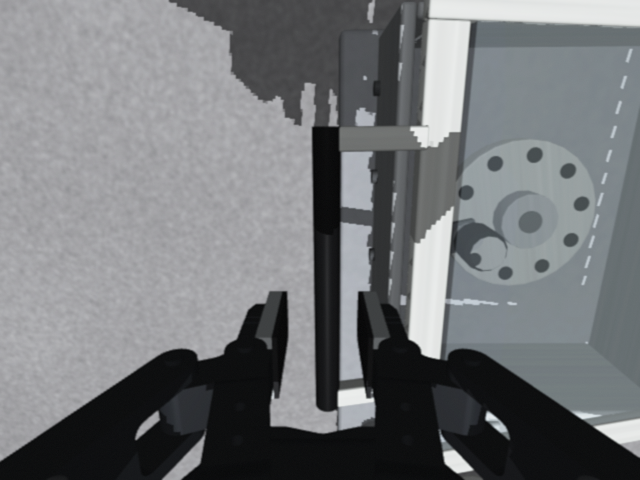

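```bash

python3 -m handwheel '0.2 -0.2 2 0 0 0 0.35;0 0 2 0 0 0 0.35;0 0 0 0 0 0 0.35'
python3 - <<'E'
from h import *
delta([.4805,.042,.156],PSI)
from plant import camera
import cv2
cv2.imwrite("pics/w3.png",camera("wrist")["color"][:,:,::-1])
E
```

```text
time_s: 3.65
ee_pos: [0.4816, 0.0425, 0.2133]
orientation: [-3.134, -0.216, 0.003]
ft_force: [0.1, -1.0, -0.4]
grip_width: 0.0281
t 3.65 shift cm [-0.117  0.037  0.344] turn [-0.002  0.02   0.008] F [ 0.106 -1.031 -0.417] w 0.028122660550251682 q [-0.008  0.356  1.904 -0.     0.884 -0.146]
```

View pics/w3.png

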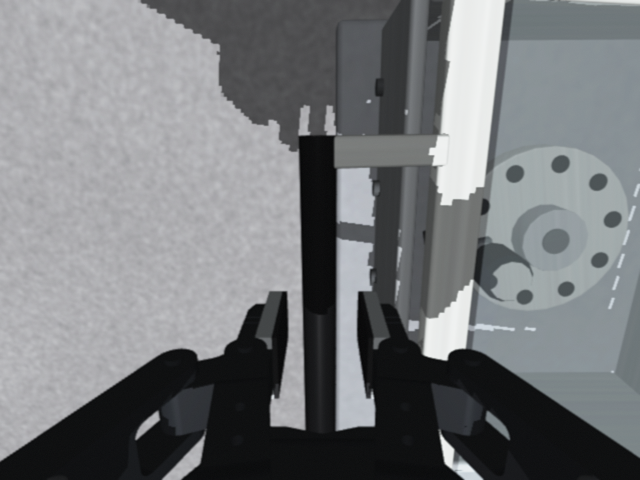

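```bash

python3 -m handwheel '0 0 0.3 0 0 0 1;0 0 0 0 0 0 1;0 0 0 0 0 0 1;0 0 0 0 0 0 1' 30
python3 - <<'E'
from h import *
delta([.4805,.042,.156],PSI)
from plant import camera
import cv2
cv2.imwrite("pics/s4.png",cv2.resize(camera("scene")["color"][130:400,180:500,::-1],None,fx=2,fy=2))
E
```

```text
time_s: 4.1
ee_pos: [0.4804, 0.0425, 0.2111]
orientation: [3.133, 0.218, -0.008]
ft_force: [-10.6, -5.1, 0.5]
grip_width: 0.0111
t 4.1 shift cm [0.008 0.049 0.119] turn [0.003 0.049 0.021] F [-10.63   -5.114   0.55 ] w 0.011081207127769008 q [-0.008  0.358  1.908 -0.001  0.881 -0.146]
```

View pics/s4.png

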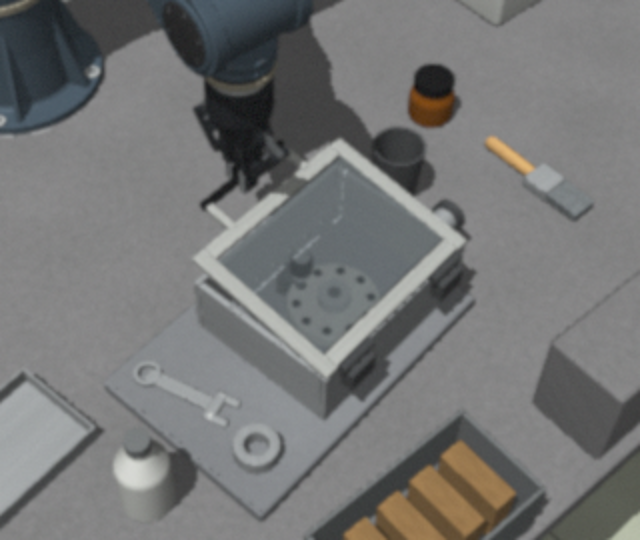

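```bash
python3 -c "
import numpy as np
th=np.linspace(.19,1.396,16);r=24.4
for a,b in zip(th,th[1:]): print(round(b,2),round(r*(np.cos(a)-np.cos(b)),2),round(-r*(np.sin(b)-np.sin(a)),2))"
```

```text
0.27 0.45 -1.91
0.35 0.6 -1.87
0.43 0.75 -1.81
0.51 0.89 -1.75
0.59 1.03 -1.67
0.67 1.16 -1.58
0.75 1.28 -1.48
0.83 1.4 -1.38
0.91 1.5 -1.26
0.99 1.6 -1.13
1.07 1.69 -1.0
1.15 1.76 -0.86
1.24 1.82 -0.72
1.32 1.88 -0.57
1.4 1.92 -0.42
```

```bash

python3 -m handwheel '0.45 0 -1.9 0 0 0 1;0.6 0 -1.9 0 0 0 1;0.75 0 -1.8 0 0 0 1;0 0 0 0 0 0 1'
python3 -c "
from h import *
delta([.4805,.042,.156],PSI)"
```

```text
time_s: 4.55
ee_pos: [0.4987, 0.0451, 0.2693]
orientation: [3.133, 0.218, -0.006]
ft_force: [-16.3, -5.1, 9.6]
grip_width: 0.0108
t 4.55 shift cm [-1.826  0.051  5.95 ] turn [0.005 0.037 0.021] F [-16.346  -5.096   9.648] w 0.010821240345228897 q [-0.002  0.305  1.812 -0.001  1.029 -0.141]
```

```bash

python3 -m handwheel '0.8 0 -1.75 0 0 0 1;1 0 -1.7 0 0 0 1;1.1 0 -1.6 0 0 0 1;1.25 0 -1.5 0 0 0 1;0 0 0 0 0 0 1'
python3 -c "
from h import *
delta([.4805,.042,.156],PSI)"
python3 -m handwheel '1.4 0 -1.4 0 0 0 1;1.5 0 -1.25 0 0 0 1;1.6 0 -1.15 0 0 0 1;0 0 0 0 0 0 1'
python3 - <<'E'
from h import *
delta([.4805,.042,.156],PSI)
from plant import camera
import cv2
cv2.imwrite("pics/s5.png",cv2.resize(camera("scene")["color"][130:400,180:500,::-1],None,fx=2,fy=2))
E
```

```text
time_s: 5.05
ee_pos: [0.5416, 0.0513, 0.3352]
orientation: [3.134, 0.218, 0.003]
ft_force: [-9.2, -1.1, 11.5]
grip_width: 0.0105
t 5.05 shift cm [-6.201  0.066 12.519] turn [ 0.003 -0.019  0.019] F [-9.195 -1.084 11.45 ] w 0.01050529189005003 q [ 0.009  0.308  1.631 -0.     1.201 -0.13 ]
time_s: 5.45
ee_pos: [0.5861, 0.0576, 0.3739]
orientation: [-3.134, -0.218, -0.004]
ft_force: [-11.2, 0.8, 18.7]
grip_width: 0.0107
t 5.45 shift cm [-10.714   0.083  16.369] turn [ 0.001 -0.026  0.02 ] F [-11.232   0.757  18.682] w 0.010744160184945374 q [ 0.019  0.362  1.46   0.     1.317 -0.12 ]
```

View pics/s5.png

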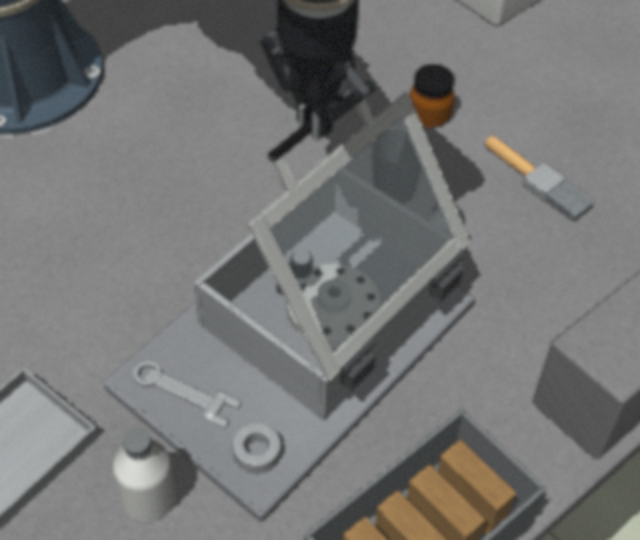

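```bash
python3 -c "
import numpy as np
from scipy.optimize import least_squares as L
x=np.array([-.008,1.826,6.201,10.714]);z=np.array([-.119,5.95-.238+.0,12.519,16.369])
z=np.array([.2111,.2693,.3352,.3739])*100-21.0
f=lambda p:np.hypot(x-p[0],z-p[1])-24.4
s=L(f,[24,-4.6]);print(s.x,s.fun,s.jac.shape)
g=lambda p:np.hypot(x-p[0],z-p[1])-p[2]
s2=L(g,[24,-4.6,24.4]);print(s2.x,s2.fun)
h=s.x
th=np.arctan2(z-h[1],h[0]-x);print('theta',th)
for t in np.linspace(th[-1],1.396,7):print(round(t,3),h[0]-24.4*np.cos(t)-x[-1],h[1]+24.4*np.sin(t)-z[-1])
"
```

```text
[24.057069   -4.07085435] [ 0.02554174 -0.02301256 -0.02592262  0.02711713] (4, 2)
[24.68222996 -4.48253985 25.11445647] [-0.00073755  0.00183773 -0.00186556  0.00076537]
theta [0.17201435 0.42273696 0.74868527 0.99292753]
0.993 0.01481246007546666 -0.022714083846295807
1.06 1.4168523750984185 0.825886992102209
1.127 2.8726948737810325 1.5784574728201868
1.194 4.375772233075713 2.231602297031685
1.262 5.919303639931654 2.7823749411125647
1.329 7.496325781487288 3.2282907117036217
1.396 9.099724258571646 3.5673379548749544
```

```bash

python3 -m handwheel '1.4 0 -1 0 0 0 1;1.45 0 -0.8 0 0 0 1;1.5 0 -0.65 0 0 0 1;1.55 0 -0.55 0 0 0 1;0 0 0 0 0 0 1'
python3 - <<'E'
from h import *
delta([.4805,.042,.156],PSI)
from plant import camera
import cv2
cv2.imwrite("pics/s6.png",cv2.resize(camera("scene")["color"][130:400,180:500,::-1],None,fx=2,fy=2))
E
```

```text
time_s: 6.0
ee_pos: [0.6449, 0.066, 0.403]
orientation: [-3.133, -0.218, -0.006]
ft_force: [-2.0, 1.7, 10.2]
grip_width: 0.011
t 6.0 shift cm [-16.684   0.103  19.242] turn [-0.002 -0.036  0.021] F [-2.042  1.731 10.192] w 0.010955656237139526 q [ 0.03   0.463  1.244  0.001  1.432 -0.109]
```

View pics/s6.png

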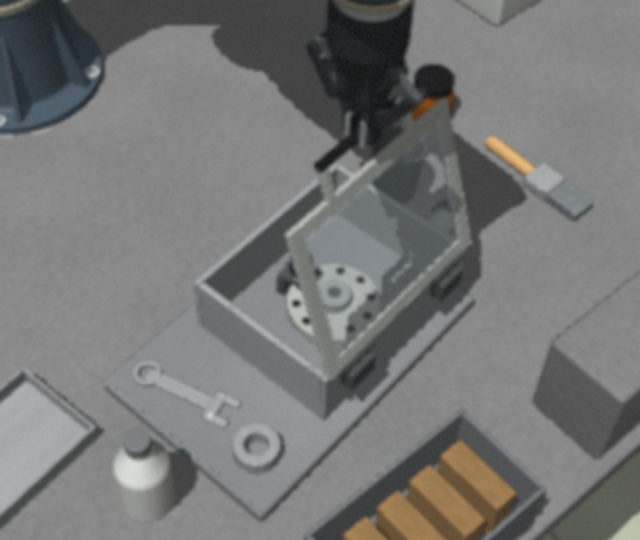

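```bash

python3 -m handwheel '1.5 0 -0.4 0 0 0 1;1.5 0 -0.3 0 0 0 1;0 0 0 0 0 0 1'
python3 - <<'E'
from h import *
delta([.4805,.042,.156],PSI)
from plant import camera
import cv2
for n in("scene","top"):
  cv2.imwrite(f"pics/{n}7.png",camera(n)["color"][:,:,::-1])
a=cv2.imread("pics/scene7.png")[160:370,245:435]
cv2.imwrite("pics/s7z.png",cv2.resize(a,None,fx=2.8,fy=2.8,interpolation=cv2.INTER_CUBIC))
a=cv2.imread("pics/top7.png")[100:300,200:440]
cv2.imwrite("pics/t7z.png",cv2.resize(a,None,fx=3,fy=3,interpolation=cv2.INTER_CUBIC))
E
```

```text
time_s: 6.35
ee_pos: [0.6746, 0.0703, 0.4098]
orientation: [-3.133, -0.219, -0.006]
ft_force: [0.4, 2.7, 8.9]
grip_width: 0.0105
t 6.35 shift cm [-19.692   0.116  19.911] turn [-0.004 -0.039  0.023] F [0.379 2.68  8.904] w 0.0104863913585817 q [ 0.035  0.523  1.136  0.001  1.479 -0.104]
```

View pics/s7z.png

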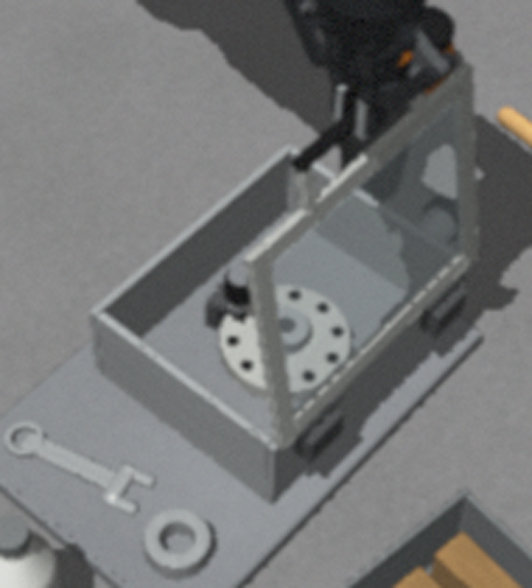

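View pics/t7z.png

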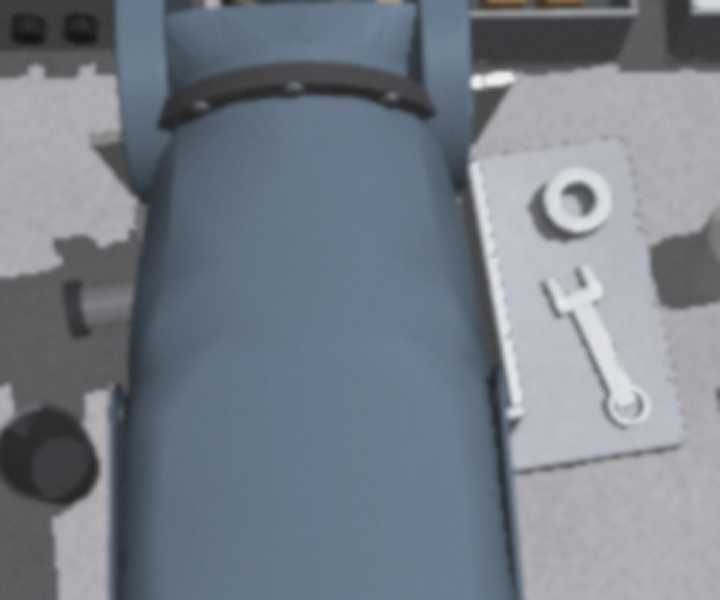

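```bash
python3 - <<'E'
from h import *
S=lambda x,y:(245+x/2.8,160+y/2.8)
X=np.array([np.cos(PSI),np.sin(PSI),0]);Y=np.array([-X[1],X[0],0]);O=np.array([.620,.0665,0])
def onY(p,y0):
    o,d=ray('scene',p); k=(y0-(o-O)@Y)/(d@Y); q=o+k*d-O; return np.array([q@X,q[2]])
for nm,a,b,y in(("outer",S(250,262),S(276,440),-.125),("inner",S(275,258),S(293,432),-.11)):
    A,B=onY(a,y),onY(b,y);print(nm,A,B,np.degrees(np.arctan2(A[1]-B[1],B[0]-A[0])))
S0=lambda x,y:(225+x/2.8,180+y/2.8)
A,B=onY(S0(147,222),-.125),onY(S0(330,388),-.125);print(A,B,np.degrees(np.arctan2(A[1]-B[1],B[0]-A[0])))
E
```

```text
outer [0.06645735 0.30660948] [0.09716485 0.11955899] 80.67708873750728
inner [0.07547821 0.30462551] [0.10116172 0.11741449] 82.18834717616403
[-0.09619881  0.14920913] [0.09549141 0.11216619] 10.937238753505206
```

```bash

python3 -m handwheel '0 0 0 0 0 0 0.35;0 0 0 0 0 0 0.35;0 0 0 0 0 0 0.35'
python3 -m handwheel '0 0 -1 0 0 0 0.35;0 0 -2 0 0 0 0.35;0 0 -3 0 0 0 0.35;0 0 0 0 0 0 0.35'
python3 - <<'E'
from h import *
delta([.4805,.042,.156],PSI)
from plant import camera
import cv2
cv2.imwrite("pics/scene8.png",camera("scene")["color"][:,:,::-1])
a=cv2.imread("pics/scene8.png")[120:370,245:435]
cv2.imwrite("pics/s8z.png",cv2.resize(a,None,fx=2.4,fy=2.4,interpolation=cv2.INTER_CUBIC))
E
```

```text
time_s: 6.75
ee_pos: [0.6736, 0.0697, 0.4074]
orientation: [3.134, 0.218, -0.0]
ft_force: [-0.1, -0.4, 0.1]
grip_width: 0.0279
time_s: 7.15
ee_pos: [0.674, 0.0699, 0.4726]
orientation: [3.134, 0.218, 0.011]
ft_force: [-1.0, -0.1, 0.2]
grip_width: 0.028
t 7.15 shift cm [-19.735   0.058  26.131] turn [ 0.007 -0.068  0.02 ] F [-0.957 -0.08   0.217] w 0.027966744725609366 q [ 0.035  0.504  1.02   0.     1.61  -0.105]
```

View pics/s8z.png

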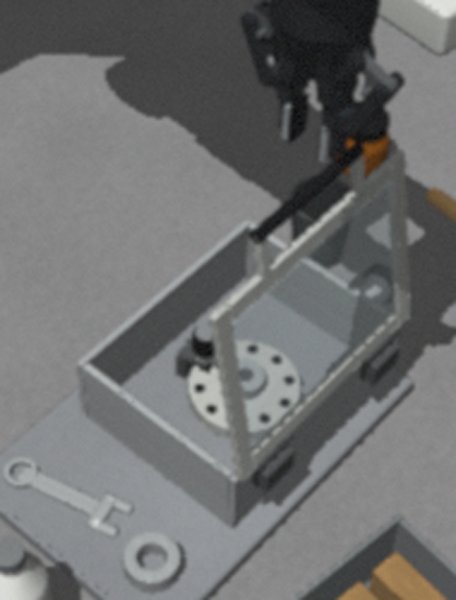

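```bash

python3 -m handwheel '-2 0 0 0 0 0 0.2;-4 0 0 0 0 0 0.1;-4 0 0 0 0 0 0;-3 0 0 0 0 -1 -0.05;0 0 0 0 0 -1 -0.05'
python3 -m handwheel '0 0 0 0 0 -1 -0.05;0 0 0 0 0 -1 -0.05;0 0 0 0 0 -1 -0.05;0 0 0 0 0 -1 -0.05;0 0 0 0 0 -1 -0.05'
python3 -m handwheel '0 0 0 0 0 -1 -0.05;0 0 0 0 0 -1 -0.05;0 0 0 0 0 -1 -0.05;0 0 0 0 0 -1 -0.05;0 0 0 0 0 -1 -0.05'
python3 -m handwheel '0 0 0 0 0 -1 -0.05;0 0 0 0 0 -1 -0.05;0 0 0 0 0 -1 -0.05;0 0 0 0 0 0 -0.05'
python3 - <<'E'
from h import *
delta([.581,.049,.082],PSI+np.pi/2)
from plant import camera,read_state
import cv2
s=read_state();print(repr(s['ee_pos']),repr(s['orientation']))
cv2.imwrite("pics/w9.png",camera("wrist")["color"][:,:,::-1])
E
```

```text
time_s: 7.7
ee_pos: [0.5422, 0.0516, 0.468]
orientation: [3.093, 0.551, -0.0]
ft_force: [0.5, 0.6, 0.5]
grip_width: 0.0446
time_s: 8.2
ee_pos: [0.5448, 0.0518, 0.4668]
orientation: [-2.844, -1.333, 0.002]
ft_force: [-0.0, -0.4, -0.4]
grip_width: 0.0449
time_s: 8.7
ee_pos: [0.5448, 0.0518, 0.4668]
orientation: [-2.402, -2.024, 0.001]
ft_force: [-0.0, -0.1, -0.7]
grip_width: 0.0449
time_s: 9.1
ee_pos: [0.5449, 0.0518, 0.4669]
orientation: [-2.059, -2.371, 0.001]
ft_force: [-0.5, -0.4, -0.9]
grip_width: 0.0452
t 9.1 shift cm [-0.79   3.572 33.095] turn [-0.009 -0.001  0.035] F [-0.456 -0.425 -0.857] w 0.04516239104616734 q [ 0.01   0.232  1.415 -0.     1.496 -1.702]
array([0.545, 0.052, 0.467]) array([-2.059, -2.371,  0.001])
```

View pics/w9.png

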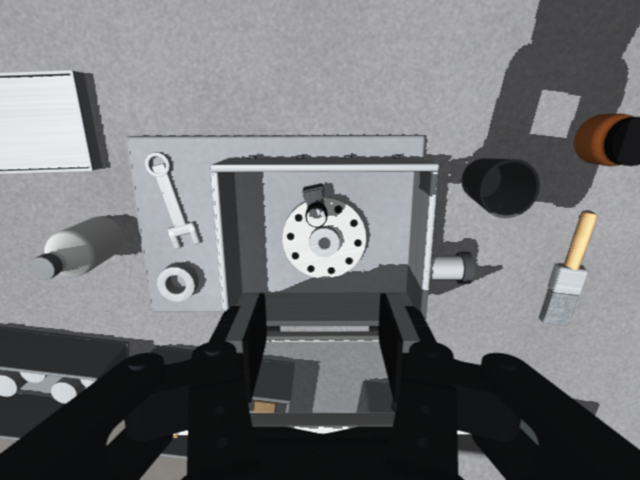

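The wrist view shows the knob at about (316,214) in front of the hub, with its bracket at (315,195). The lid stands clear behind it. Next I'll zoom in and localise the knob.

```bash
python3 - <<'E'
from h import *
import cv2
a=cv2.imread("pics/w9.png")[170:260,260:390];cv2.imwrite("pics/w9z.png",cv2.resize(a,None,fx=6,fy=6,interpolation=cv2.INTER_CUBIC))
for y in (212,214):print(wplane((316.5,y),.094,np.array([.5449,.0518,.4669]),np.array([-2.059,-2.371,.001])))
E
```

```text
[0.57321564 0.05059907 0.094     ]
[0.57556821 0.05092507 0.094     ]
```

View pics/w9z.png

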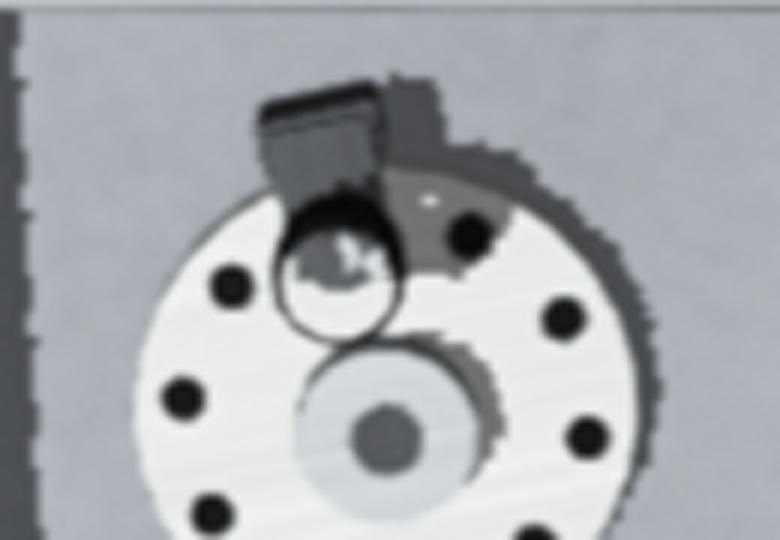

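```bash

python3 -c "
from h import *
print(wplane((316.7,217.5),.094,np.array([.5449,.0518,.4669]),np.array([-2.059,-2.371,.001])))
delta([.580,.0505,.14],PSI+np.pi/2)"
python3 -m handwheel '-0.5 2 2 0 0 0 -0.05;0 1.5 4 0 0 0 -0.05;0 0 4.5 0 0 0 -0.05;0 0 4.5 0 0 0 -0.05;0 0 4.5 0 0 0 -0.05'
python3 -m handwheel '0 0 4 0 0 0 -0.05;0 0 2 0 0 0 -0.05;0 0 0 0 0 0 -0.05'
python3 - <<'E'
from h import *
delta([.580,.0505,.082],PSI+np.pi/2)
from plant import camera,read_state
import cv2
cv2.imwrite("pics/w10.png",camera("wrist")["color"][:,:,::-1])
cv2.imwrite("pics/s10.png",cv2.resize(camera("scene")["color"][120:400,180:500,::-1],None,fx=2,fy=2))
E
```

```text
[0.57966958 0.05172823 0.094     ]
t 9.15 shift cm [-0.614  3.483 27.303] turn [-0.008 -0.001 -0.001] F [ 0.183 -0.263 -0.372] w 0.04503353634874222 q [ 0.01   0.232  1.414  0.     1.496 -1.698]
time_s: 9.65
ee_pos: [0.58, 0.0517, 0.2705]
orientation: [-2.066, -2.367, 0.0]
ft_force: [1.2, 0.8, 0.2]
grip_width: 0.0451
time_s: 9.95
ee_pos: [0.5791, 0.0517, 0.2094]
orientation: [-2.062, -2.364, 0.006]
ft_force: [-0.2, -0.1, 1.0]
grip_width: 0.0446
t 9.95 shift cm [-0.138  0.118  7.349] turn [-0.054 -0.007 -0.006] F [-0.214 -0.098  0.984] w 0.044553038202553866 q [ 0.009  0.519  1.65  -0.     0.978 -1.698]
```

View pics/w10.png

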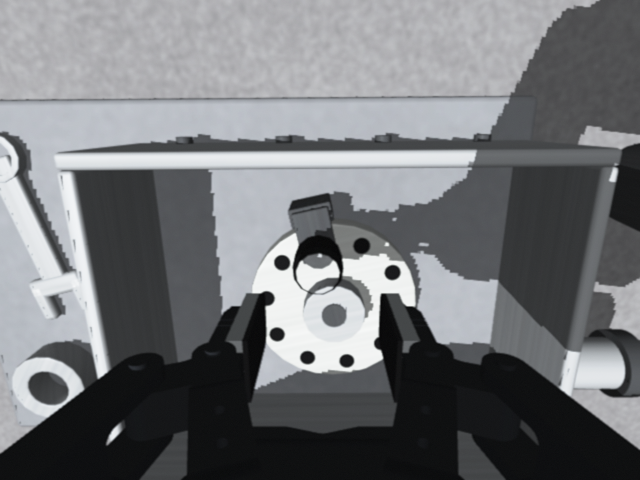

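View pics/s10.png

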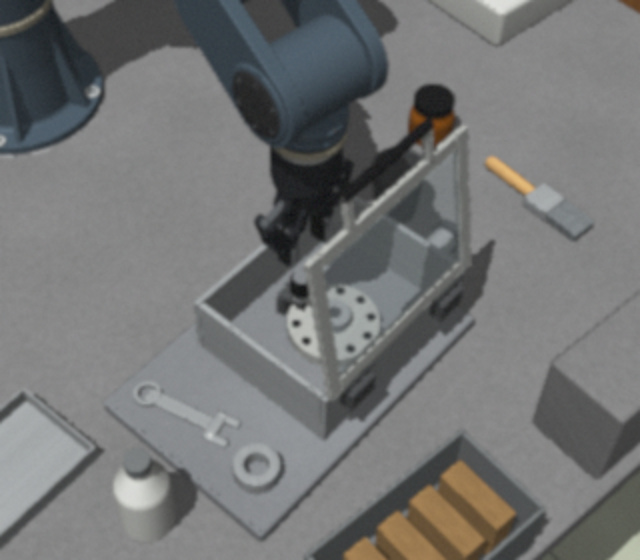

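```bash

python3 -c "
from h import *
from plant import read_state
s=read_state()
print(wplane((318.5,270),.094,s['ee_pos'],s['orientation']),s['ee_pos'])
delta([.580,.0505,.083],PSI+np.pi/2)"
python3 -m handwheel '-0.1 0.1 3 0 0 0 -0.05;0 0 2 0 0 0 -0.05;0 0 1 0 0 0 -0.05;0 0 0 0 0 0 -0.05'
python3 - <<'E'
from h import *
delta([.580,.0505,.083],PSI+np.pi/2)
from plant import camera,read_state
import cv2
cv2.imwrite("pics/w11.png",camera("wrist")["color"][:,:,::-1])
E
```

```text
[0.58143409 0.05066023 0.094     ] [0.58066287 0.05177149 0.21304937]
t 10.05 shift cm [-0.117 -0.086  7.615] turn [0.003 0.    0.005] F [ 0.159 -0.071  0.077] w 0.044698721649920704 q [ 0.009  0.515  1.646  0.     0.98  -1.699]
time_s: 10.45
ee_pos: [0.5817, 0.0509, 0.1526]
orientation: [-2.062, -2.37, 0.0]
ft_force: [1.1, -0.2, 0.3]
grip_width: 0.045
t 10.45 shift cm [-0.018 -0.17   1.574] turn [-0.    -0.     0.015] F [ 1.148 -0.22   0.342] w 0.044957560802918566 q [ 0.008  0.602  1.677  0.     0.863 -1.702]
```

View pics/w11.png

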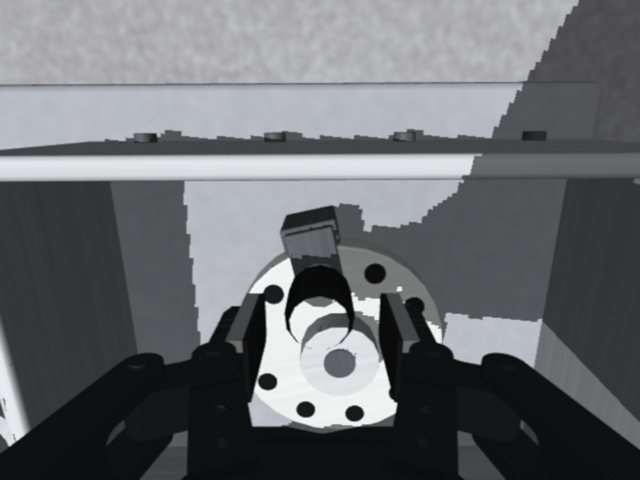

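```bash

python3 -m handwheel '0 0 1 0 0 0 -0.05;0 0 0.5 0 0 0 -0.05;0 0 0 0 0 0 0.5;0 0 0 0 0 0 1;0 0 0 0 0 0 1' 70
python3 -m handwheel '0 0 0 0 0 0 1;0 0 0 0 0 0 1'
python3 - <<'E'
from h import *
delta([.580,.0505,.083],PSI+np.pi/2)
from plant import camera,read_state
import cv2
cv2.imwrite("pics/w12.png",camera("wrist")["color"][:,:,::-1])
E
```

```text
time_s: 11.0
ee_pos: [0.5815, 0.05, 0.1376]
orientation: [2.061, 2.37, -0.002]
ft_force: [-0.9, -8.0, -0.2]
grip_width: 0.025
time_s: 11.2
ee_pos: [0.5815, 0.05, 0.1376]
orientation: [2.061, 2.37, -0.002]
ft_force: [0.4, -7.7, -0.5]
grip_width: 0.0248
t 11.2 shift cm [ 0.073 -0.143  0.073] turn [-0.004  0.012  0.02 ] F [ 0.447 -7.677 -0.507] w 0.02481591535044919 q [ 0.006  0.624  1.683 -0.002  0.835 -1.702]
```

View pics/w12.png

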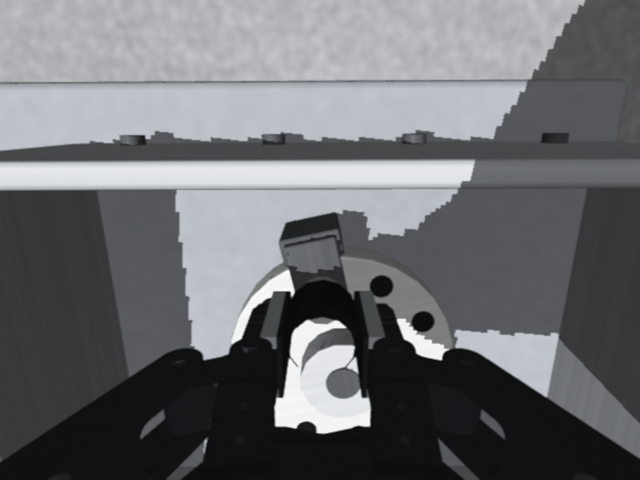

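```bash

for i in 1; do python3 -m handwheel '0 0 -0.4 0 0 0 1;0 0 -0.4 0 0 0 1;0 0 0 0 0 0 1'; done
python3 -m handwheel '0 0 -0.4 0 0 0 1;0 0 -0.3 0 0 0 1;0 0 0 0 0 0 1'
python3 -m handwheel '0 0 -0.1 0 0 0 1;0 0 0 0 0 0 1'
python3 -m handwheel '0 0 -0.1 0 0 0 1;0 0 0 0 0 0 1'
```

```text
time_s: 11.55
ee_pos: [0.5815, 0.05, 0.1454]
orientation: [2.061, 2.37, -0.002]
ft_force: [2.8, -7.5, -8.2]
grip_width: 0.025
time_s: 11.85
ee_pos: [0.5815, 0.05, 0.1521]
orientation: [2.061, 2.37, -0.002]
ft_force: [2.3, -8.5, -9.5]
grip_width: 0.0251
time_s: 12.05
ee_pos: [0.5815, 0.05, 0.1529]
orientation: [2.061, 2.37, -0.002]
ft_force: [3.6, -6.9, -9.4]
grip_width: 0.0251
time_s: 12.25
ee_pos: [0.5815, 0.05, 0.1539]
orientation: [2.061, 2.37, -0.002]
ft_force: [3.6, -7.5, -9.9]
grip_width: 0.0249
```

```bash

python3 -m handwheel '0 0 -0.15 0 0 0 1;0 0 0 0 0 0 1'
python3 -m handwheel '0 0 -0.05 0 0 0 1;0 0 0 0 0 0 1'
python3 -m handwheel '0 0 -0.05 0 0 0 1;0 0 0 0 0 0 1'
```

```text
time_s: 12.45
ee_pos: [0.5815, 0.05, 0.1554]
orientation: [2.061, 2.37, -0.002]
ft_force: [3.2, -8.4, -10.9]
grip_width: 0.0247
time_s: 12.65
ee_pos: [0.5815, 0.05, 0.1557]
orientation: [2.061, 2.37, -0.002]
ft_force: [3.2, -7.7, -10.2]
grip_width: 0.0247
time_s: 12.85
ee_pos: [0.5814, 0.05, 0.1557]
orientation: [2.062, 2.37, -0.002]
ft_force: [6.1, -7.3, -15.3]
grip_width: 0.0247
```

```bash

python3 -m handwheel '0 0 0 0 0 0 1;0 0 0 0 0 0 1;0 0 0 0 0 0 1'
python3 - <<'E'
from plant import camera,read_state
import cv2
cv2.imwrite("pics/scene13.png",camera("scene")["color"][:,:,::-1])
cv2.imwrite("pics/w13.png",camera("wrist")["color"][:,:,::-1])
a=cv2.imread("pics/scene13.png")[160:370,245:435]
cv2.imwrite("pics/s13z.png",cv2.resize(a,None,fx=2.8,fy=2.8,interpolation=cv2.INTER_CUBIC))
a=cv2.imread("pics/scene13.png");b=cv2.imread("pics/scene0.png")
print(read_state()['ft_force'])
E
```

```text
time_s: 13.15
ee_pos: [0.5814, 0.05, 0.1558]
orientation: [2.062, 2.37, -0.002]
ft_force: [5.7, -7.5, -16.3]
grip_width: 0.0249
[  4.66737661  -7.8235212  -15.88500403]
```

View pics/s13z.png

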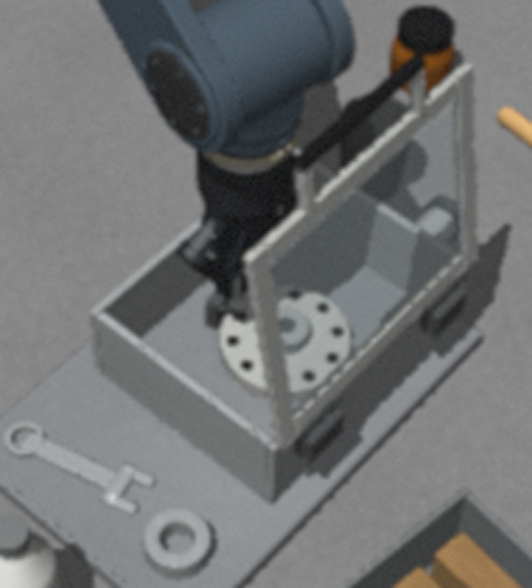

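View pics/w13.png

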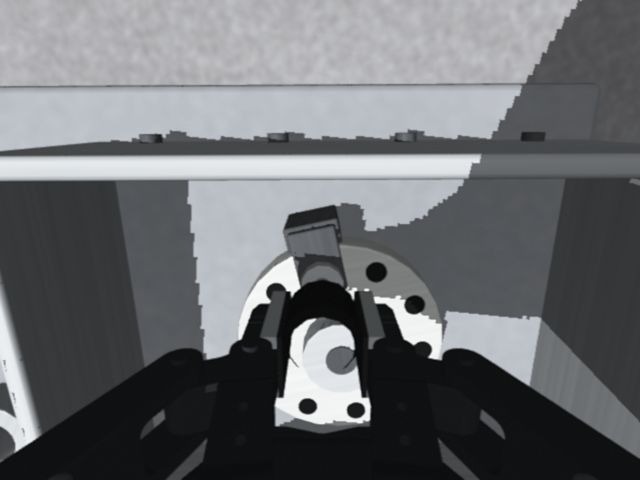

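View pics/scene13.png

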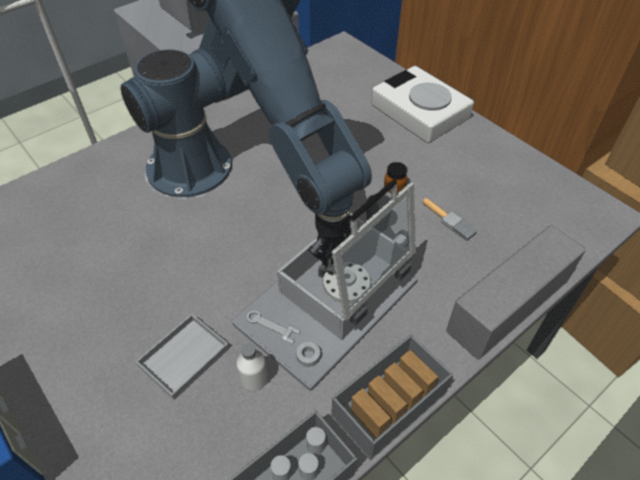

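The lid's pixel edges match those at release: its front corner is at zoom (250,262) and its base at (276,440). The knob moved up with the pads, and the gap to the boss is visible in the wrist view. The wrench, ring, bottle, tray, brush and jar are where they were. The cup is behind the lid from this camera, and nothing went near it. I'm handing the job in.

```bash
python3 -c "
from plant import job_done
print(job_done())"
```

```text
the job is handed in; nothing more can be done
None
```

I raised the lid by its handle to about 80° and let go, and it stayed standing by itself. Then I gripped the index pin's knob with 70 N and pulled it straight up. I handed the job in at about 13 s, still holding it.

- **Lid:** the handle's arc gave 78.5–80° and the lid edge in the scene picture gave 80.7–82°, so the two differ by a couple of degrees. The lid's edges were at the same pixels in the last picture as just before I let go.
- **Pin:** the tool rose 18.2 mm from the seated grip. The downward pull on it went from about 10 N to 16 N over the last half millimetre, so the pin is against its stop. The grip opening stayed at about 25 mm, with no sign of slipping.
- **Other things on the bench:** all looked unmoved in the last scene picture except the cup, which was hidden behind the lid, so I could not check it. The tool was never near it.

No check failed.

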